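# Put the craft iron and the tin away in the fitted drawer

### The job

Pull the cabinet's drawer all the way out to its stop. Then put the craft iron and the round tin away upright in the drawer pockets shaped for them, each set down (not dropped) flat on the pocket's floor, and leave the drawer fully out and the other things on the bench where they are.

Things in the scene. Friction and masses are not known exactly. Their poses are not given: they have to be found in the camera images.
- cabinet: fixed plywood supply cabinet, 270 wide (y), 250 deep, 246 mm high, with one drawer over an open paper slot. Origin: middle of the lower edge of its front, on the bench. x points level into the cabinet (the drawer opens along -x), y along the front, z up.
- deck_edge (a point): middle of the front lower edge of the cabinet's pale top deck (290 mm wide; its front is 60 mm high with the rim, 186 to 246 mm above the bench). It juts 70 mm in front of the cabinet's origin, 55 mm past the closed drawer's front, over the pull tab: a vertical gripper hits it, so lean the tool back, away from the cabinet, by about 40 degrees.
- drawer (a joint): how far the cabinet's only drawer is pulled out (m): 0 shut, 0.195 at its stop. It slides with about 3 N of friction and stays where it is left. Its front panel is 15 mm thick, 250 wide, from 80 to 142 mm above the bench.
- drawer_tab (a point): grip point of the drawer's steel pull tab: an upright plate 12 mm thick (along cabinet y), 30 mm high (100 to 130 mm above the bench), sticking out 67 mm from the drawer front; pinch it from both sides. The point is in mid-thickness and mid-height, 14 mm from the free end. Moves with the drawer.
- iron_pocket (a point): where the iron's origin belongs, on the grey floor of the iron-shaped pocket in the drawer (seen when open). Outline of the sole with 3 mm clearance all round, walls 12 mm high, floor 104 mm above the bench. It lies 55 mm behind the inner face of the drawer front, which stands 38 mm above the floor. Axes as the cabinet's.
- iron_pocket_nose (a point): on the pocket floor, where the tip of the iron's nose belongs: 64 mm from iron_pocket along the cabinet's -y
- round_pocket (a point): centre of the floor of the round pocket in the drawer: 60 mm across, walls 12 mm high, floor 104 mm above the bench, 111 mm from iron_pocket along cabinet +y, 55 mm behind the inner face of the drawer front. The drawer's side wall is 44 mm from the centre and stands 26 mm over the floor.
- iron: small cold craft iron: steel sole 128 x 60 mm, square heel, 90 degree pointed nose (last 30 mm); mint shell up to 26 mm; straight handle bar along it, 94 long, 20 wide, 44 to 62 mm above the underside, centred 4 mm behind the origin. About 0.45 kg. Origin under mid-length of the sole; x to the nose, z up. Grip the bar across its 20 mm.
- iron_nose (a point): tip of the iron's nose, at the sole's underside, 64 mm ahead of its origin
- tin: a plain round upright metal tin, 54 mm across and 66 mm tall, about 0.16 kg. Origin at the centre of its underside, z up.
- wax_a: a plain rectangular wax block 60 x 36 x 28 mm, lying between the two things to put away; a bystander. Origin at its underside.
- wax_b: a plain rectangular wax block 60 x 36 x 28 mm; a bystander. Origin at its underside.
- wax_c: a plain rectangular wax block 60 x 36 x 28 mm; a bystander. Origin at its underside.
- pastille_box: a flat rounded cream pastille box 60 x 95 x 22 mm; a bystander. Origin at its underside.
- brush: a paint brush 190 mm long lying on the bench; a bystander. Origin at its underside.
There are look-alikes about, which are no part of the job. There is more than one size of the iron; the job needs the middle-sized.

How it is judged:
On the way, in this order (a step that is already met when the one before it is completed fails the run):
1. the drawer is pulled out to its stop (within 10 mm) (value of joint drawer above 0.185 m), for 0.2 s.
2. the iron and the tin both lie in their pockets, the drawer still out (value of joint drawer above 0.185 m and horizontal distance between iron and iron_pocket below 0.008 m and z of iron in the frame of iron_pocket between -0.005 and 0.005 m and angle between each of iron, tin's own z axis and vertical below 0.09 rad and linear speed of each of iron, tin below 0.02 m/s and horizontal distance between tin and round_pocket below 0.008 m and z of tin in the frame of round_pocket between -0.005 and 0.005 m and horizontal distance between iron_nose and iron_pocket_nose below 0.01 m), for 0.2 s.
At the end, for the whole second after the job is handed in: Drawer within 10 mm of its stop. Iron flat in its pocket, nose in the point (origin within 8 mm, nose within 10 mm, height 5 mm, level to 5 degrees). Tin upright in the round pocket (centre within 8 mm, height 5 mm, 5 degrees). Both at rest (all of step 2); the robot touches nothing.
It fails at once if a bystander is pushed more than 40 mm from its place (distance of any of wax_a, wax_b, wax_c, pastille_box, brush from where it was at the start of the episode above 0.04 m).
It fails at once if the iron is let go more than about 30 mm above its pocket's floor (height (world z) of iron above 0.136 m and contact force between the fingers and iron below 0.05 N).
It fails at once if the iron is tipped over (more than 45 degrees) (angle between iron's own z axis and vertical above 0.785 rad).
It fails at once if the tin is let go more than about 30 mm above its pocket's floor (height (world z) of tin above 0.136 m and contact force between the fingers and tin below 0.05 N).
It fails at once if the tin is tipped over (more than 45 degrees) (angle between tin's own z axis and vertical above 0.785 rad).
It also fails if it takes over 66 s, if anything falls off the work surface, if the arm or the gripper's body presses on something with over 40 N, if the wrist force passes 120 N, or if a joint passes its speed limit or range.

### The arm

A 6-joint arm with a two-finger parallel gripper is mounted at the origin on the work surface. World frame = base frame: x ahead of the robot, y to its left, z up, the work surface at z = 0. Lengths are in m, angles in rad, forces in N, time in s.
With the tool pointing down it reaches from about 0.3 to 0.875 m from the base axis. Payload 6.4 kg.
Tool frame: the origin (TCP) lies where the fingers leave the gripper's body, on its centre line; the fingertips stand 73 mm ahead of it and the grasp point (between the pads) lies 54 mm ahead of it; z points along the fingers, y is the line along which they close (so a half turn about z gives the same grasp; the last joint's range is limited). The gripper opens to 85 mm and grips with 20 to 120 N. Pads are 22 mm wide; open, the fingers measure 114 mm over their backs; the gripper's body (76 mm by 85 mm) begins 54 mm behind the grasp point. The pads swing forward as they close: fully open they stand 13 mm farther back than shut.
Start: joints at [-1.467, 0.181, 1.607, -0, 1.354, -0.206], TCP at [0.175, -0.548, 0.304] pointing down, gripper open.
Joint ranges: [-2.99, 2.99], [-0.89, 2.07], [0.3, 2.58], [-1.14, 4.28], [0, 2.63], [-3.12, 3.12]. Speed limits (rad/s): [2.57, 2.57, 3.01, 3.14, 3.14, 3.14].

### API

Orientations are given as a unit quaternion [w, x, y, z].
In Python, from plant import robot gives the robot as it stands.
- The arm moves only by the tool play_rows, never from a script. Its argument "plan" is one flat list of numbers, 7 for each row, row after row: the turn, a rotation vector about the world's x, y, z each as a share of 180 degrees, from -1 to 1, then the shift along the world's x, y, z each as a share of 1000 mm, from -1 to 1, then the closure, from -1 (fully open) to 1 (shut). A call has 1 to 10 rows; each row is the pose to reach, as a shift and turn from the pose commanded when the call began, turning the shorter way round; what a row does not reach only later rows make up. A row lasts 1/8 s, in which the tool goes at most 62.5 mm and 10.7 degrees, less where a joint would pass 70% of its speed; a pose out of reach is approached as far as the arm can. A call with a number of a shift or a turn outside -1 to 1 is refused whole. A call with a gripper value outside its range is refused whole. The fingers move at their own pace and stop on an object; the grip force is fixed at half the most. Time passes only in rows, so rows that repeat a pose let the fingers close. It gives the time, the measured TCP pose, the force, the opening and the grip force at its end, in the units of the state.
- robot.sense(): the state, without advancing time (a new reading comes with each control period).
- robot.grab_frame(name): name is "scene" or "top"; returns the picture (420x560x3 uint8, red, green, blue); there is no depth.
- robot.get_calibration(name): a dict with "intrinsics" (3x3 intrinsics, pixels), "xyz" and "orientation" of the camera in the world. Camera axes: x right, y up, looking along -z (the intrinsics and any distortion apply to the point x, -y, -z); pixel columns grow to the right and rows downward; lengths in m; the calibration is good to about 2 mm. A picture is of the moment at which its call begins. get_calibration takes no time and is no camera call.
- robot.finish_job(): hands the job in; it is judged then, once.
The state is a dict: "t": time; "joint_positions": joint angles; "qvel": joint speeds; "effort": joint torques, N m; "eef_pos": TCP position; "orientation": TCP orientation; "force": force on the tool from outside, world axes, zero at the start; "torque": the same for the moment, N m; "width": finger opening in m; "grasp_force": force on a finger pad.
Only numpy, scipy, OpenCV 4.12 (cv2) and the standard library are available. Lean on these libraries where they do the work, as an engineer would, in place of code of your own. Each camera call takes 0.05 s, during which the arm holds its last target. There are 200 camera calls.

## Working session

There is one attempt and no reset: what is moved stays moved. The work goes in short steps, Python scripts to look and compute and a tool call to move; the robot and the scene stay as the last step left them, time stands still between calls to the robot, and variables do not carry over. Pictures are saved under pics/ and viewed, at most 10 in all, crops included, and the job is handed in when it is done.

Besides the shell and the picture viewer there is one more tool, called after "Emit:" as a command line: name --argument value ..., lists and objects as JSON in quotes. play_rows: Moves the arm, as the interface text tells. Shift numbers are shares of 1000 mm and turn numbers shares of 180 degrees, none past 1 either way. Its arguments: {"type":"object","properties":{"plan":{"type":"array"}},"required":["plan"]}

```bash
mkdir -p pics; ls
cat > h.py <<'E'
import numpy as np, cv2
from plant import robot
from scipy.spatial.transform import Rotation as R
def q2R(q): return R.from_quat([q[1],q[2],q[3],q[0]])
def snap(n,f):
    im=np.asarray(robot.grab_frame(n)); cv2.imwrite(f,im[:,:,::-1]); return im
def ray(n,px):
    c=robot.get_calibration(n);K=np.array(c["intrinsics"]);u,v=px
    d=np.array([(u-K[0,2])/K[0,0],-(v-K[1,2])/K[1,1],-1.0])
    return np.array(c["xyz"]),q2R(c["orientation"]).apply(d)
def onplane(n,px,z):
    o,d=ray(n,px); return o+d*(z-o[2])/d[2]
def tri(pa,pb,a="scene",b="top"):
    o1,d1=ray(a,pa);o2,d2=ray(b,pb)
    s=np.linalg.lstsq(np.c_[d1,-d2],o2-o1,rcond=None)[0]
    p,q=o1+s[0]*d1,o2+s[1]*d2
    return (p+q)/2,np.linalg.norm(p-q)
def proj(n,P):
    c=robot.get_calibration(n);K=np.array(c["intrinsics"])
    p=q2R(c["orientation"]).inv().apply(np.array(P)-c["xyz"]);p=p*[1,-1,-1]
    return (K@p.T)[:2]/p[2] if p.ndim==1 else ((p@K.T)[:,:2]/p[:,2:])
E
python3 - <<'E'
from h import *
for n in("scene","top"):
    snap(n,f"pics/{n}0.png"); print(n,robot.get_calibration(n))
print(robot.sense())
E
```

```text
pics
scene {'intrinsics': array([[404.68381904,   0.        , 288.69153735],
       [  0.        , 404.68381904, 209.27747641],
       [  0.        ,   0.        ,   1.        ]]), 'xyz': array([ 1.35801853, -0.26661147,  1.09436149]), 'orientation': array([0.72859157, 0.26234424, 0.22435894, 0.59160196])}
top {'intrinsics': array([[530.29197759,   0.        , 276.32907873],
       [  0.        , 530.29197759, 212.06163358],
       [  0.        ,   0.        ,   1.        ]]), 'xyz': array([ 0.38224208, -0.12767718,  1.45803174]), 'orientation': array([ 0.71080876,  0.03873695, -0.04066114, -0.7011398 ])}
{'t': 0.1, 'joint_positions': array([-1.46727628e+00,  1.81474254e-01,  1.60789492e+00,  1.11009499e-06,
        1.35380687e+00, -2.06295217e-01]), 'qvel': array([-0.00162536, -0.00069284, -0.00286908, -0.0004528 ,  0.0015226 ,
       -0.00056554]), 'effort': array([ 3.10436908e-04, -4.45873904e+01, -3.52241099e+01, -3.00978018e-04,
        4.11283661e-03,  8.26853892e-06]), 'eef_pos': array([ 0.175287  , -0.54723193,  0.30307626]), 'orientation': array([-7.90621122e-04,  9.88025495e-01,  1.54288670e-01,  4.12065645e-05]), 'force': array([ 0.95854   ,  0.92308169, -0.35871519]), 'torque': array([-0.07071241, -0.01322655, -0.01005625]), 'grasp_force': 0.0, 'width': 0.08571023936048966}
```

View pics/scene0.png

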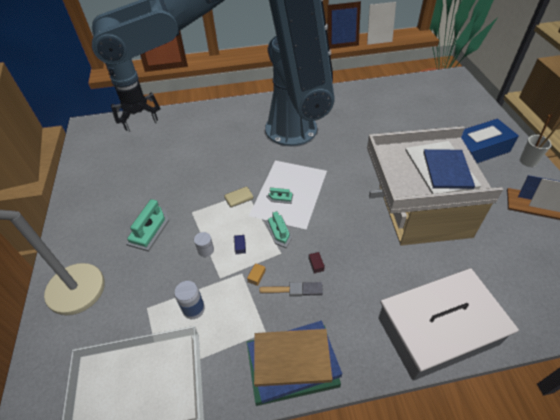

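View pics/top0.png

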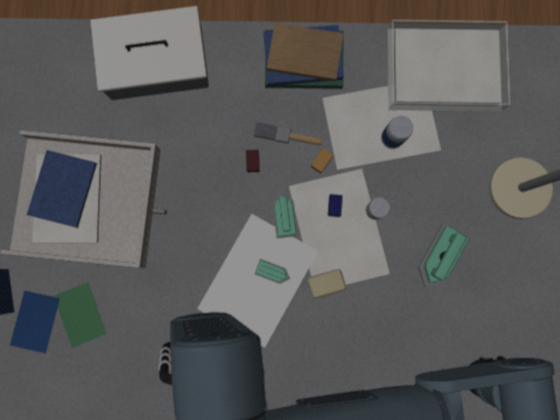

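The scene shows three mint irons, with pixels as scene / top: big (148,225)/(445,255), medium (279,229)/(285,216), small (281,195)/(271,271). The tin candidates are the plain one at (204,243)/(379,208) and the larger navy-labelled jar at (188,298)/(400,128). The tab is at (377,193)/(160,211). I expect the iron at top (285,216) and the tin at top (379,208), with navy wax_a between them. I'll check the sizes and take a crop.

Run:
```python
from h import *
S=cv2.imread("pics/scene0.png");T=cv2.imread("pics/top0.png")
a=cv2.resize(T[170:310,250:400],None,fx=4,fy=4,interpolation=cv2.INTER_CUBIC)[:, :600]
b=cv2.resize(S[180:260,190:300],None,fx=4,fy=4,interpolation=cv2.INTER_CUBIC)
cv2.imwrite("pics/cropT.png",a)
c=cv2.resize(T[170:250,120:200],None,fx=4,fy=4,interpolation=cv2.INTER_CUBIC)
d=cv2.resize(S[165:245,355:435],None,fx=4,fy=4,interpolation=cv2.INTER_CUBIC)
e=np.zeros((640,760,3),np.uint8);e[:320,:440]=b;e[:320,440:760]=c;e[320:640,:320]=d
cv2.imwrite("pics/cropS.png",e[:600])
for n,im in(("top",T),("scene",S)):
    hsv=cv2.cvtColor(im,cv2.COLOR_BGR2HSV)
    m=cv2.inRange(hsv,(70,70,50),(90,255,255))
    for k in cv2.findContours(m,0,2)[0]:
        if cv2.contourArea(k)<60: continue
        r=cv2.minAreaRect(k);bx=cv2.boxPoints(r)
        P=np.array([onplane(n,p,.03) for p in bx])
        print(n,np.round(r[0],1),"size@z.03",np.round([np.linalg.norm(P[0]-P[1])*1e3,np.linalg.norm(P[1]-P[2])*1e3]),P.mean(0).round(3))
for n,p in(("top",(379,208)),("top",(400,128)),("top",(335,205)),("top",(165,212))): print(p,onplane(n,p,.06 if p[0]>350 else .03).round(3))
print(tri((204,240),(379,208)),tri((374,195),(164,212)))
```

```text
top [272.  271.6] size@z.03 [35. 81.] [ 0.383 -0.121  0.03 ]
top [443.7 256. ] size@z.03 [155.  71.] [ 0.431 -0.582  0.03 ]
top [284.3 215.4] size@z.03 [ 47. 107.] [ 0.535 -0.152  0.03 ]
top [320.5  82.5] size@z.03 [120.  14.] [ 0.909 -0.249  0.03 ]
scene [256.1 394.3] size@z.03 [14. 47.] [ 1.042 -0.303  0.03 ]
scene [306.8 392.2] size@z.03 [173.  19.] [ 1.063 -0.177  0.03 ]
scene [278.3 227.6] size@z.03 [ 51. 131.] [ 0.537 -0.153  0.03 ]
scene [146.7 223.8] size@z.03 [183. 107.] [ 0.425 -0.583  0.03 ]
scene [280.1 194. ] size@z.03 [54. 81.] [ 0.39  -0.119  0.03 ]
scene [475.4  29.3] size@z.03 [793. 190.] [-0.609  1.175  0.03 ]
scene [461.3  14.6] size@z.03 [480.  88.] [-0.773  1.168  0.03 ]
scene [436.2  16.6] size@z.03 [446.  45.] [-0.783  1.017  0.03 ]
(379, 208) [ 0.555 -0.403  0.06 ]
(400, 128) [ 0.773 -0.462  0.06 ]
(335, 205) [ 0.565 -0.29   0.03 ]
(165, 212) [0.539 0.171 0.03 ]
(array([ 0.55551765, -0.40007062,  0.05471774]), np.float64(0.00793936020471707)) (array([0.53234123, 0.1635691 , 0.108651  ]), np.float64(0.013040369767913736))
```

View pics/cropT.png

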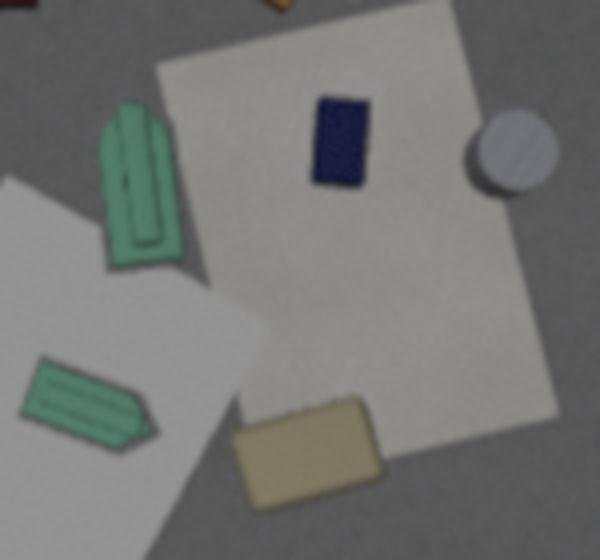

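View pics/cropS.png

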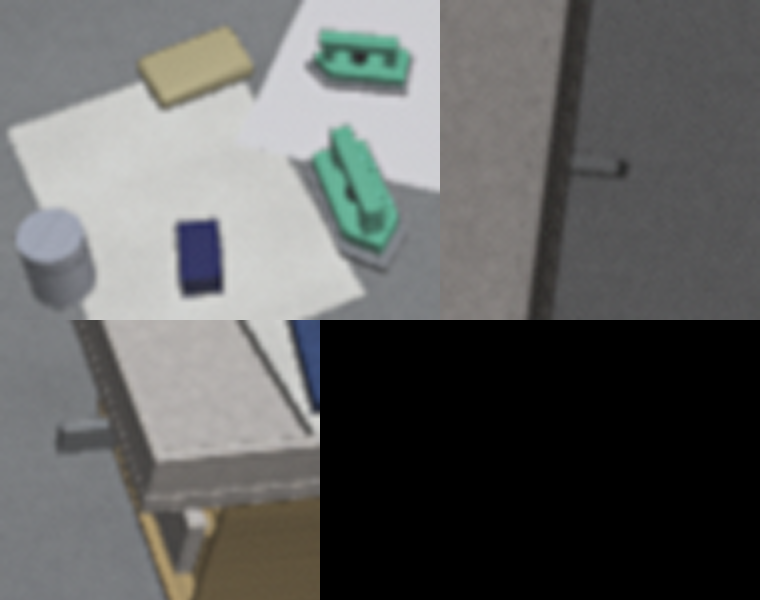

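The crops confirm the choice. The medium iron at top (285,216) has its nose toward +x, and its shell is 107 mm long against 155 and 81 for the others. The plain tin is at (379,208), with navy wax_a between them. Next I'll measure the cabinet's heading and tab, and the iron and tin, precisely.

Run:
```python
from h import *
T=cv2.imread("pics/top0.png");S=cv2.imread("pics/scene0.png")
g=cv2.GaussianBlur(cv2.cvtColor(T,cv2.COLOR_BGR2GRAY),(3,3),0).astype(float)
pts=[];pts2=[]
for v in range(160,256,3):
    row=g[v,125:175]; dd=np.diff(row); k=int(np.argmin(dd)); pts.append((125+k+.5,v))
    print(v,125+k,row[max(0,k-3):k+16].astype(int)) if v%24==16 else 0
pts=np.float32(pts);l=cv2.fitLine(pts,cv2.DIST_HUBER,0,.01,.01).ravel();print(l)
a=l[2:]+l[:2]*((160-l[3])/l[1]);b=l[2:]+l[:2]*((255-l[3])/l[1])
for z in(.186,.246):
    A,B=onplane("top",a,z),onplane("top",b,z);e=B-A;print(z,A.round(4),B.round(4),"yaw of front dir",np.degrees(np.arctan2(e[1],e[0])))
# tab gray
print(g[204:220,150:175].astype(int))
gs=cv2.cvtColor(S,cv2.COLOR_BGR2GRAY);print(gs[184:204,364:384])
# iron: mint mask pts ; handle
for n,im in(("top",T),("scene",S)):
    hsv=cv2.cvtColor(im,cv2.COLOR_BGR2HSV);m=cv2.inRange(hsv,(70,70,50),(90,255,255))
    k=[c for c in cv2.findContours(m,0,1)[0] if cv2.pointPolygonTest(c,(285,216) if n=="top" else (278,227),False)>0][0]
    r=cv2.minAreaRect(k);print(n,r,cv2.boxPoints(r).round(1).tolist())
```

```text
160 152 [123 125 123 108  79  56  50  52  54  59  71  84  88  87  87  86  86  86
  87]
184 149 [122 121 117 101  75  55  51  53  55  60  70  79  84  86  87  87  86  86
  88]
208 146 [121 120 114  97  71  53  49  52  56  62  72  82  85  85  85  87  88  87
  86]
232 143 [124 123 117  98  70  52  48  52  57  64  75  83  87  87  87  87  88  88
  87]
[ 1.2768656e-01 -9.9181455e-01  1.4671875e+02  2.0650000e+02]
0.186 [0.6494 0.173  0.186 ] [0.418  0.1931 0.186 ] yaw of front dir 175.04631664684612
0.246 [0.6368 0.1589 0.246 ] [0.4163 0.178  0.246 ] yaw of front dir 175.04631664684612
[[49 51 55 65 77 84 86 87 87 87 86 86 86 86 87 86 85 85 86 87 87 87 86 86
  86]
 [50 52 56 67 79 85 86 86 86 86 86 86 86 87 87 86 86 86 86 87 87 87 87 86
  86]
 [52 53 57 67 79 84 85 85 85 86 86 86 86 86 86 86 86 86 87 87 88 87 87 87
  87]
 [52 55 58 68 79 83 83 83 85 86 86 85 84 84 85 85 86 86 87 88 88 87 86 87
  87]
 [52 56 62 72 82 85 85 85 87 88 87 86 84 83 83 83 83 85 87 87 87 87 86 87
  88]
 [52 57 66 78 87 89 89 89 90 90 89 88 86 83 78 76 78 82 86 87 87 87 87 87
  88]
 [51 57 67 79 88 90 90 91 91 91 91
[... 2251 characters left out ...]
24 124 124 123 122 122 123 123 122
  124 123]
 [123 124 124 123 123 124 127 128 126 126 126 124 123 122 123 123 125 123
  126 124]
 [125 125 127 125 125 125 127 128 126 126 125 124 122 124 123 124 124 123
  125 123]]
top ((284.2532958984375, 215.39956665039062), (39.318702697753906, 17.445608139038086), 82.40535736083984) [[273.0, 197.10000610351562], [290.29998779296875, 194.8000030517578], [295.5, 233.6999969482422], [278.20001220703125, 236.0]]
scene ((278.300048828125, 227.60003662109375), (31.752164840698242, 14.310833930969238), 63.43495178222656) [[264.79998779296875, 216.60000610351562], [277.6000061035156, 210.1999969482422], [291.79998779296875, 238.60000610351562], [279.0, 245.0]]
```

Run:
```python
from h import *
cx=np.array([np.cos(np.radians(85.05)),np.sin(np.radians(85.05)),0]);cy=np.array([-cx[1],cx[0],0])
P,e=tri((371,192.3),(163.3,208.3));print("tab corner",P,e)
a=onplane("top",(163.3,210.7),.130);print("end mid top",a)
tab=a+cx*.014; tab[2]=.115;print("tab grip",tab)
# deck edge from top at .246 front line; tab end should be 67-55=12 mm... beyond deck edge
A=np.array([.6368,.1589,.246]);print("tab end ahead of deck front",(a-A)@cx, "along", (a-A)@cy)
O=a+cx*(.067+.015);print("cabinet origin approx",O)   # tab end->front panel ->origin plane(front 15mm)
for s in(1,-1):
  for z in(.246,.186):
    D=O-cx*.07+cy*s*.145;D[2]=z;print("deck corner px",s,z,proj("top",D),proj("scene",D))
# iron
p=[onplane("top",q,.026) for q in((295.5,233.7),(278.2,236.0),(273,197.1),(290.3,194.8))]
h=(p[2]+p[3]-p[0]-p[1])/2;print("heel mid",(p[0]+p[1])/2,"yaw",np.degrees(np.arctan2(h[1],h[0])),np.linalg.norm(h))
hsv=cv2.cvtColor(cv2.imread("pics/top0.png"),cv2.COLOR_BGR2HSV)
T=cv2.imread("pics/top0.png")
gg=cv2.resize(T[186:246,262:312],None,fx=10,fy=10,interpolation=cv2.INTER_CUBIC)
S=cv2.imread("pics/scene0.png")
ss=cv2.resize(S[203:253,258:300],None,fx=10,fy=10,interpolation=cv2.INTER_CUBIC)
o=np.zeros((600,800,3),np.uint8);o[:,:500]=gg
o[:500,380+120:800]=ss[:,:300];cv2.imwrite("pics/z.png",cv2.convertScaleAbs(o,alpha=1.4))
for n,z,c in(("top",.066,(379,208)),):
    g=T[195:222,362:395];print(cv2.cvtColor(g,cv2.COLOR_BGR2GRAY)[::2,::1])
```

```text
tab corner [0.53768213 0.1548708  0.13055749] 0.0005884205569879703
end mid top [0.53158826 0.1544685  0.13      ]
tab grip [0.53279627 0.16841629 0.115     ]
tab end ahead of deck front -0.01349331018842377 along 0.10443696249649
cabinet origin approx [0.53866374 0.23616267 0.13      ]
deck corner px 1 0.246 [139.52377175 267.42030796] [367.77160488 134.03961463]
deck corner px 1 0.186 [145.88864385 267.63055991] [365.41284447 148.11128085]
deck corner px -1 0.246 [155.51131265 143.04144405] [392.72365246 200.09909031]
deck corner px -1 0.186 [160.98171106 148.96610695] [389.01887405 213.84166157]
heel mid [ 0.48220326 -0.15978363  0.026     ] yaw 8.251752688421613 0.10714774176137218
[[139 139 140 139 138 137 129 104  90  89  88  87  86  87  84  86  85  85
   85  86  85  87  85  85  85  85  84  86  85  87  87  87  85]
 [138 138 139 139 138 138 134 118  95  87  89  90  92  94  95  98  98 102
  101  98  93  91  85  83  84  86  84  87  86  86  85  85  84]
 [136 136 139 139 139 138 137 128 106  90  93 101 108 111 111 113 113 114
  115 114 112 110 102  91  86  86  86  86  85  84  82  85
[... 813 characters left out ...]
7  87  88  89]
 [136 138 138 129 101  70  62  61  68  84 101 112 115 113 110 111 111 114
  112 113 112 115 114 113 111 102  89  86  86  87  88  89  88]
 [136 138 138 137 127  97  69  59  58  57  67  82  96 105 109 112 113 113
  112 113 114 109 104 102  94  87  86  85  88  88  87  87  87]
 [138 140 139 139 138 133 113  93  73  56  51  49  50  59  70  78  84  87
   92  90  91  91  87  87  90  88  87  87  88  89  89  87  86]
 [138 140 139 139 140 138 137 137 130 116 103  95  88  76  65  67  72  79
   83  85  86  88  90  87  88  89  89  88  88  89  89  88  87]
 [141 138 137 138 139 139 137 138 139 140 138 137 136 126 102  90  88  89
   87  88  86  89  86  87  88  88  90  88  89  90  89  89  89]]
```

View pics/z.png

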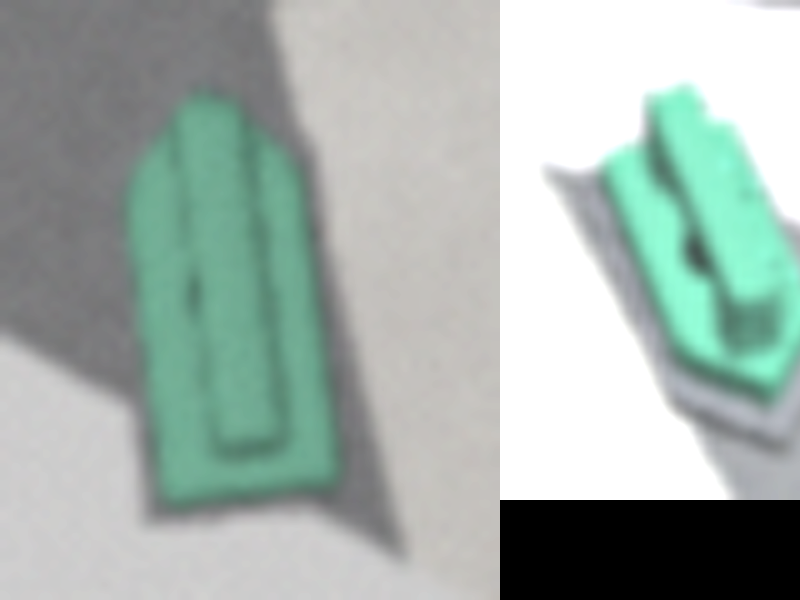

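Run:
```python
from h import *
nt,tt=(282.7,195.5),(286.9,230.2)
ns,ts=(283.5,232.8),(275.3,211.8)
N,e1=tri(ns,nt);Tl,e2=tri(ts,tt);print(N,e1,Tl,e2)
N=onplane("top",nt,.062);Tl=onplane("top",tt,.062);h=N-Tl
print(N,Tl,"mid",(N+Tl)/2,"yaw",np.degrees(np.arctan2(h[1],h[0])),"len",np.linalg.norm(h))
print("tin",onplane("top",(379.4,206.9),.066))
S=cv2.imread("pics/scene0.png");g=cv2.cvtColor(S[230:258,192:218],cv2.COLOR_BGR2GRAY);print(g[::2])
print(proj("scene",onplane("top",(379.4,206.9),.066)))
s=robot.sense();r=q2R(s["orientation"]).as_matrix();print("tool y",r[:,1],"x",r[:,0],robot.sense()["t"])
```

```text
[ 0.58493907 -0.14529245  0.05919893] 0.003034119890897868 [ 0.49259075 -0.15640388  0.05901834] 0.005304939397958991
[ 0.58430919 -0.14675458  0.062     ] [ 0.49198131 -0.15896304  0.062     ] mid [ 0.53814525 -0.15285881  0.062     ] yaw 7.532486729039457 len 0.09313153524974596
tin [ 0.55684842 -0.40296451  0.066     ]
[[127 128 129 128 129 125 133 166 197 206 207 207 206 207 205 206 206 205
  205 205 205 206 206 205 205 204]
 [127 128 129 127 127 129 134 148 168 178 178 176 173 174 182 193 199 204
  205 205 205 204 204 205 205 205]
 [129 129 128 129 144 159 164 164 165 164 164 162 161 163 165 165 169 181
  198 206 204 204 204 205 205 205]
 [130 129 138 156 165 166 164 164 165 163 161 163 166 167 166 164 163 164
  178 197 203 205 205 204 204 202]
 [127 129 150 165 165 164 165 163 162 162 163 165 166 165 165 163 165 164
  160 173 196 203 203 202 201 203]
 [128 132 156 166 166 164 165 162 163 164 165 165 165 165 164 166 167 158
  132 138 183 201 202 202 202 202]
 [131 128 137 150 162 164 163 164 165 166 165 165 166 165 167 163 150 133
  117 114 154 193 204 201 201 199]
 [127 128 122
[... 176 characters left out ...]
119 118 150 189 201 200 199]
 [127 125 126 125 106  84  80  80  81  84  89  93  98 104 109 115 121 123
  123 121 116 132 183 201 202 200]
 [125 124 126 129 123  99  82  80  85  89  95 100 102 107 111 116 118 121
  122 121 119 140 186 202 203 202]
 [124 125 126 128 128 114  89  78  81  85  91  96 101 105 108 113 116 117
  118 122 138 172 195 200 199 199]
 [124 127 128 127 128 126 111  93  83  84  87  94  98 104 107 109 114 118
  132 166 190 200 201 201 199 199]
 [124 125 125 126 126 126 126 124 117 107 105  99  98 101 111 118 121 128
  154 190 202 202 201 200 201 199]]
[201.19493915 238.37934211]
tool y [ 0.30488234 -0.95238876 -0.00154959] x [9.52390009e-01 3.04882213e-01 3.25394035e-04] 0.1
```

The tab grip is at (0.533, 0.1685, 0.115); its triangulated top edge is at z=0.1306, against 0.130 expected. Cabinet x is at yaw 85.05°. The iron's handle middle is at (0.538, -0.152), yaw about 7.3°, length 93 mm and triangulated z 0.059, against 94 mm and 0.062 given. The tin is at (0.557, -0.403). I'll plan the move to the tab.

```bash
cat >> h.py <<'E'
cx=np.array([np.cos(np.radians(85.05)),np.sin(np.radians(85.05)),0]);cy=np.array([-cx[1],cx[0],0])
def Rt(yawy,lean=0,dirn=cx):
    y=np.array([np.cos(np.radians(yawy)),np.sin(np.radians(yawy)),0]);l=np.radians(lean)
    z=dirn*np.sin(l)-np.array([0,0,np.cos(l)]);z-=y*(z@y);z/=np.linalg.norm(z)
    return R.from_matrix(np.c_[np.cross(y,z),y,z])
def delta(pos,Rg,s=None):
    s=s or robot.sense()
    rv=(Rg*q2R(s["orientation"]).inv()).as_rotvec()/np.pi
    print("turn",rv.round(4),"shift",(np.array(pos)-s["eef_pos"]).round(4),"now",s["eef_pos"].round(4),"t",s["t"],"w",round(s["width"],4),"F",s["force"].round(1),"g",s["grasp_force"],"q",s["joint_positions"].round(2))
E
python3 - <<'E'
from h import *
Rg=Rt(-4.95,45);z=Rg.as_matrix()[:,2];tab=np.array([.533,.1685,.115])
delta(tab-.174*z,Rg);print(z,tab-.054*z)
E
```

```text
turn [ 0.2062 -0.1652  0.3534] shift [ 0.3471  0.5932 -0.065 ] now [ 0.1753 -0.5472  0.3031] t 0.1 w 0.0857 F [ 1.   0.9 -0.4] g 0.0 q [-1.47  0.18  1.61  0.    1.35 -0.21]
[ 0.06101367  0.70446954 -0.70710678] [0.52970526 0.13045864 0.15318377]
```

Emit:
play_rows --plan '[0.2062,-0.1652,0.3534,0.347,0.593,0.03,-1,0.2062,-0.1652,0.3534,0.347,0.593,0.03,-1,0.2062,-0.1652,0.3534,0.347,0.593,0.03,-1,0.2062,-0.1652,0.3534,0.347,0.593,0.03,-1,0.2062,-0.1652,0.3534,0.347,0.593,0.03,-1,0.2062,-0.1652,0.3534,0.347,0.593,0.03,-1,0.2062,-0.1652,0.3534,0.347,0.593,0.03,-1,0.2062,-0.1652,0.3534,0.347,0.593,0.03,-1,0.2062,-0.1652,0.3534,0.347,0.593,-0.02,-1,0.2062,-0.1652,0.3534,0.347,0.593,-0.02,-1]'

```text
t: 1.35
eef_pos: [0.49, -0.0095, 0.298]
orientation: [-0.258, 0.681, 0.624, 0.282]
force: [0.4, -1.2, -0.0]
width: 0.0853
grasp_force: 0.0
```

```bash
cat > d.py <<'E'
from h import *
Rg=Rt(-4.95,45);z=Rg.as_matrix()[:,2];tab=np.array([.533,.1685,.115])
delta(tab-.174*z,Rg);delta(tab-.054*z,Rg)
E
python3 d.py
```

```text
turn [0.0002 0.0003 0.0005] shift [ 0.0324  0.0554 -0.06  ] now [ 0.49   -0.0095  0.298 ] t 1.35 w 0.0853 F [ 0.4 -1.2 -0. ] g 0.0 q [-0.6   0.12  1.84  0.66  1.62 -0.64]
turn [0.0002 0.0003 0.0005] shift [ 0.0397  0.1399 -0.1448] now [ 0.49   -0.0095  0.298 ] t 1.35 w 0.0853 F [ 0.4 -1.2 -0. ] g 0.0 q [-0.6   0.12  1.84  0.66  1.62 -0.64]
```

Emit:
play_rows --plan '[0,0,0,0.032,0.055,-0.06,-1,0,0,0,0.032,0.055,-0.06,-1,0,0,0,0.032,0.055,-0.06,-1,0,0,0,0.034,0.077,-0.082,-1,0,0,0,0.036,0.098,-0.103,-1,0,0,0,0.036,0.098,-0.103,-1,0,0,0,0.036,0.098,-0.103,-1]'

```text
t: 2.22
eef_pos: [0.5258, 0.0856, 0.1966]
orientation: [-0.257, 0.681, 0.624, 0.283]
force: [-0.4, -0.0, 1.1]
width: 0.0853
grasp_force: 0.0
```

```bash
python3 d.py
python3 - <<'E'
from h import *
S=snap("scene","pics/s1.png");T=snap("top","pics/t1.png")
o=np.zeros((440,800,3),np.uint8)
o[:,:400]=cv2.resize(S[150:260,330:430],(400,440),interpolation=cv2.INTER_CUBIC)
o[:,400:]=cv2.resize(T[155:265,120:220],(400,440),interpolation=cv2.INTER_CUBIC)
cv2.imwrite("pics/c1.png",o[:,:,::-1])
E
```

```text
turn [0.0003 0.0008 0.0006] shift [-0.0035 -0.0397  0.0414] now [0.5258 0.0856 0.1966] t 2.225 w 0.0853 F [-0.4 -0.   1.1] g 0.0 q [-0.4   0.3   1.88  0.76  1.35 -0.64]
turn [0.0003 0.0008 0.0006] shift [ 0.0039  0.0448 -0.0434] now [0.5258 0.0856 0.1966] t 2.225 w 0.0853 F [-0.4 -0.   1.1] g 0.0 q [-0.4   0.3   1.88  0.76  1.35 -0.64]
```

View pics/c1.png

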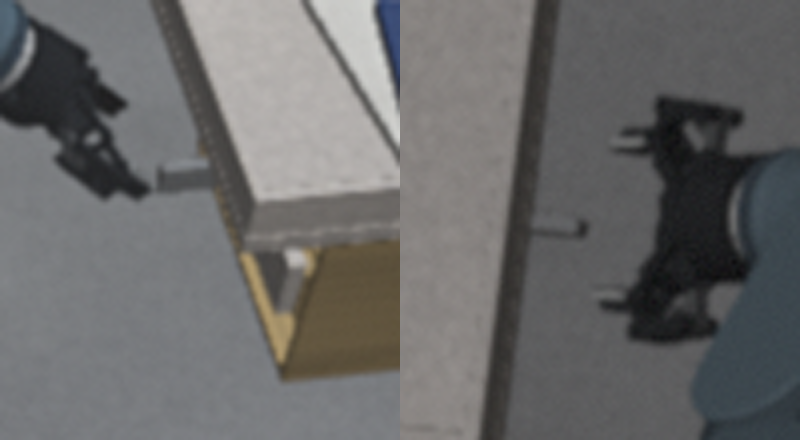

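The left view shows the fingertips just short of the tab at crop (185,172). In the right (top) view the tab at (560,227) is centred between the pads at rows 142 and 297. I'll advance and close.

Emit:
play_rows --plan '[0,0,0,0.002,0.022,-0.022,-1,0,0,0,0.003,0.043,-0.042,-1,0,0,0,0.003,0.043,-0.042,-1,0,0,0,0.003,0.043,-0.042,1,0,0,0,0.003,0.043,-0.042,1,0,0,0,0.003,0.043,-0.042,1,0,0,0,0.003,0.043,-0.042,1,0,0,0,0.003,0.043,-0.042,1,0,0,0,0.003,0.043,-0.042,1,0,0,0,0.003,0.043,-0.042,1]'

```text
t: 3.58
eef_pos: [0.5277, 0.1299, 0.1539]
orientation: [-0.259, 0.681, 0.624, 0.282]
force: [-4.1, -1.9, 5.0]
width: 0.0114
grasp_force: 60.5
```

Emit:
play_rows --plan '[0,0,0,-0.002,-0.025,0,1,0,0,0,-0.004,-0.05,0,1,0,0,0,-0.006,-0.075,0,1,0,0,0,-0.009,-0.1,0,1,0,0,0,-0.011,-0.125,0,1,0,0,0,-0.013,-0.15,0,1,0,0,0,-0.015,-0.175,0,1,0,0,0,-0.017,-0.19,0,1,0,0,0,-0.017,-0.197,0,1,0,0,0,-0.017,-0.197,0,1]'

```text
t: 4.82
eef_pos: [0.5109, -0.0619, 0.1535]
orientation: [-0.263, 0.679, 0.623, 0.285]
force: [7.5, 26.8, 0.3]
width: 0.0111
grasp_force: 66.6
```

Emit:
play_rows --plan '[0,0,0,0,0.002,0,1,0,0,0,0,0.002,0,-1,0,0,0,0,0.002,0,-1,0,0,0,0,0.002,0,-1,0,0,0,0,0.002,0,-1,0,0,0,-0.003,-0.04,0.045,-1,0,0,0,-0.006,-0.08,0.085,-1,0,0,0,-0.01,-0.11,0.145,-1,0,0,0,-0.01,-0.11,0.2,-1,0,0,0,-0.01,-0.11,0.2,-1]'

```text
t: 6.08
eef_pos: [0.5023, -0.1791, 0.3585]
orientation: [-0.253, 0.681, 0.626, 0.283]
force: [0.2, 0.5, -0.8]
width: 0.0854
grasp_force: 0.0
```

Run:
```python
from h import *
P=np.array([.5381,-.152,.062+.0])
# grasp bar mid-height z~.053
g=np.array([.538,-.152,.053]);Rg=Rt(-82.7)
delta(g+[0,0,.054+.15],Rg)
S=snap("scene","pics/s2.png");T=snap("top","pics/t2.png")
o=np.zeros((600,800,3),np.uint8)
o[:,:400]=cv2.resize(S[100:250,310:410],(400,600),interpolation=cv2.INTER_CUBIC)
o[:,400:]=cv2.resize(T[130:280,130:230],(400,600),interpolation=cv2.INTER_CUBIC)
cv2.imwrite("pics/c2.png",o[:,:,::-1])
```

```text
turn [-0.1905  0.1873 -0.409 ] shift [ 0.0357  0.0271 -0.1015] now [ 0.5023 -0.1791  0.3585] t 6.075 w 0.0854 F [ 0.2  0.5 -0.8] g 0.0 q [-0.82  0.25  1.56  0.58  1.86 -0.72]
```

View pics/c2.png

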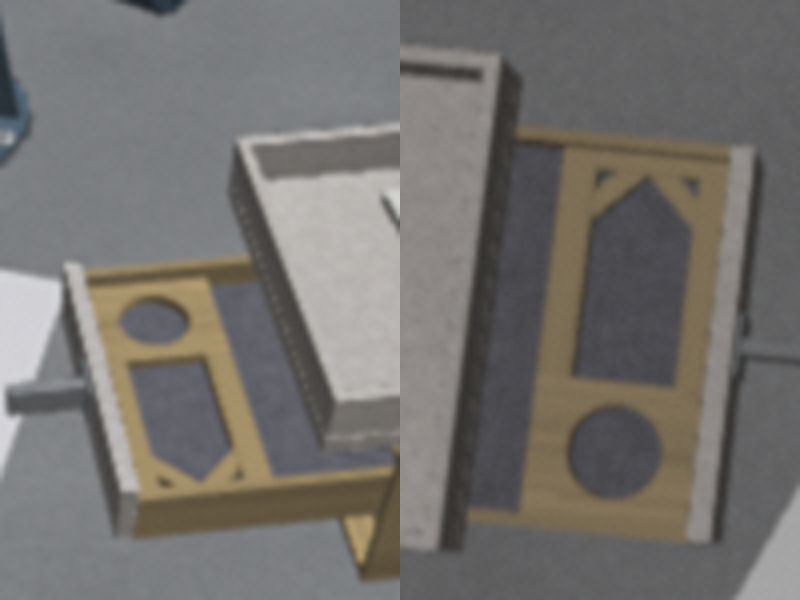

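The drawer is open. In the top crop (right) the iron pocket is at (640,285) with its point up (+x), and the round pocket is at (614,451). In the scene crop they are at (185,420) and (155,320). I'll measure both in both views.

```bash
cat > pk.py <<'E'
from h import *
def pockets(ft,fs):
    out={}
    for n,f,seeds in(("top",ft,((189.6,205),(183.1,242.4))),("scene",fs,((356,205),(348.5,180)))):
        im=cv2.imread(f);im=cv2.resize(im,None,fx=4,fy=4,interpolation=cv2.INTER_CUBIC).astype(int)
        m=((im[:,:,2]-im[:,:,0])<-3).astype(np.uint8)*255 # blue-ish floor vs wood
        m=cv2.morphologyEx(m,cv2.MORPH_OPEN,np.ones((9,9)))
        for k,sd in zip(("iron","round"),seeds):
            _,lab=cv2.connectedComponents(m);l=lab[int(sd[1]*4),int(sd[0]*4)]
            c=max(cv2.findContours((lab==l).astype(np.uint8),0,1)[0],key=cv2.contourArea)
            out[n,k]=(c[:,0,:]+.5)/4-.5
    return out
E
python3 - <<'E'
from pk import *
o=pockets("pics/t2.png","pics/s2.png")
for z in(.116,.104):
  for n in("top","scene"):
    c=np.array([onplane(n,p,z) for p in o[n,"round"]])[:,:2].astype(np.float32)
    e=cv2.minEnclosingCircle(c);f=cv2.fitEllipse(c*1000);print(n,z,"round",np.round(f[0],1),np.round(f[1],1))
    c=np.array([onplane(n,p,z) for p in o[n,"iron"]]);x,y=c@cx,c@cy
    print("   iron cx range",x.min().round(4),x.max().round(4),"cy",y.min().round(4),y.max().round(4))
    xm=(x.min()+x.max())/2;yo=y.max()-.067;print("   origin",(cx*xm+cy*yo)[:2].round(4), "len",(y.max()-y.min()).round(4),"w",(x.max()-x.min()).round(4))
a,b=[cv2.fitEllipse(o[n,"round"].astype(np.float32))[0] for n in("scene","top")];print("tri round",tri(a,b))
h=[]
for n in("scene","top"):
    p=o[n,"iron"];c=np.array([onplane(n,q,.11) for q in p]);h.append(p[np.argmin(c@cy)])
print("tri nose",tri(*h),h)
E
```

```text
top 0.116 round [457.5 109.3] [7.1 8.9]Traceback (most recent call last):
  File "<stdin>", line 7, in <module>
  File "h.py", line 12, in onplane
    o,d=ray(n,px); return o+d*(z-o[2])/d[2]
        ~~~^^^^^^
  File "h.py", line 8, in ray
    c=robot.get_calibration(n);K=np.array(c["intrinsics"]);u,v=px
ValueError: time passes only in moves, steps and waits
```

```bash
python3 - <<'E'
s=open("h.py").read().replace("robot.get_calibration(n)","CAL[n]").replace("def q2R",'CAL={n:robot.get_calibration(n) for n in("scene","top")}\ndef q2R',1)
open("h.py","w").write(s)
E
python3 - <<'E'
from h import *
T=cv2.imread("pics/t2.png");S=cv2.imread("pics/s2.png")
print(T[242,165:205:2].tolist());print(S[180,325:372:2].tolist())
E
```

```text
[[82, 106, 120], [84, 109, 122], [81, 105, 119], [69, 89, 100], [71, 65, 68], [79, 73, 74], [82, 76, 77], [80, 75, 75], [78, 73, 74], [79, 74, 75], [83, 78, 79], [78, 73, 74], [75, 72, 73], [77, 71, 73], [78, 72, 73], [80, 88, 95], [82, 106, 120], [82, 105, 119], [81, 106, 119], [91, 111, 122]]
[[109, 107, 107], [69, 71, 74], [116, 120, 122], [182, 185, 188], [171, 177, 183], [100, 135, 153], [99, 135, 153], [101, 121, 133], [110, 100, 99], [111, 101, 102], [106, 98, 98], [108, 100, 99], [104, 96, 96], [106, 98, 98], [106, 97, 97], [98, 90, 90], [80, 107, 122], [104, 143, 162], [103, 142, 160], [101, 140, 159], [105, 115, 124], [108, 98, 98], [106, 98, 97], [111, 102, 102]]
```

```bash
sed -i 's/<-3)/<13)/' pk.py
cat > pm.py <<'E'
from pk import *
import sys
o=pockets(sys.argv[1],sys.argv[2])
for z in(.116,.104):
  for n in("top","scene"):
    c=np.array([onplane(n,p,z) for p in o[n,"round"]])[:,:2].astype(np.float32)
    f=cv2.fitEllipse(c*1000);print(n,z,"round",np.round(f[0],1),np.round(f[1],1))
    c=np.array([onplane(n,p,z) for p in o[n,"iron"]]);x,y=c@cx,c@cy
    xm=(x.min()+x.max())/2;yo=y.max()-.067;print("   iron origin",(cx*xm+cy*yo)[:2].round(4), "len",(y.max()-y.min()).round(4),"w",(x.max()-x.min()).round(4))
a,b=[cv2.fitEllipse(o[n,"round"].astype(np.float32))[0] for n in("scene","top")];print("tri round",tri(a,b))
h=[]
for n in("scene","top"):
    p=o[n,"iron"];c=np.array([onplane(n,q,.11) for q in p]);h.append(p[np.argmin(c@cy)])
print("tri nose",tri(*h),h)
E
python3 pm.py pics/t2.png pics/s2.png
```

```text
top 0.116 round [452.5 103.8] [56.6 56.9]
   iron origin [0.5644 0.0941] len 0.1291 w 0.0639
scene 0.116 round [456.4 104.7] [46.  53.6]
   iron origin [0.5721 0.0945] len 0.12 w 0.062
top 0.104 round [453.2 105.9] [57.1 57.4]
   iron origin [0.5654 0.0961] len 0.1303 w 0.0645
scene 0.104 round [445.3 109.3] [46.6 54.2]
   iron origin [0.5616 0.099 ] len 0.1215 w 0.0628
tri round (array([0.45287294, 0.10533241, 0.11197526]), np.float64(0.0016908153670179592))
tri nose (array([0.62655688, 0.08897114, 0.11821191]), np.float64(0.007323607685975775)) [array([360.625, 218.875]), array([192.625, 175.125])]
```

The pockets agree with each other. The round pocket is at (0.453, 0.105), triangulated z 0.112 (rim 0.116, floor 0.104). The iron pocket is at (0.5637, 0.0953), which matches round pocket − 111 mm·cy to within 1 mm. Now to the iron.

Emit:
play_rows --plan '[-0.1905,0.1873,-0.409,0.036,0.027,-0.05,-1,-0.1905,0.1873,-0.409,0.036,0.027,-0.05,-1,-0.1905,0.1873,-0.409,0.036,0.027,-0.05,-1,-0.1905,0.1873,-0.409,0.036,0.027,-0.05,-1,-0.1905,0.1873,-0.409,0.036,0.027,-0.05,-1,-0.1905,0.1873,-0.409,0.036,0.027,-0.05,-1,-0.1905,0.1873,-0.409,0.036,0.027,-0.1,-1,-0.1905,0.1873,-0.409,0.036,0.027,-0.1,-1,-0.1905,0.1873,-0.409,0.036,0.027,-0.1,-1,-0.1905,0.1873,-0.409,0.036,0.027,-0.1,-1]'

```text
t: 7.42
eef_pos: [0.5365, -0.1492, 0.2514]
orientation: [-0.004, 0.998, 0.062, 0.001]
force: [0.2, 0.1, -0.1]
width: 0.0857
grasp_force: 0.0
```

Run:
```python
from h import *
delta([.538,-.152,.107],Rt(-82.7))
```

```text
turn [-0.0029  0.0007  0.001 ] shift [ 0.0015 -0.0028 -0.1444] now [ 0.5365 -0.1492  0.2514] t 7.425 w 0.0857 F [ 0.2  0.1 -0.1] g 0.0 q [-0.49  0.19  1.7   0.01  1.25  0.96]
```

Emit:
play_rows --plan '[-0.003,0.001,0.001,0.0015,-0.003,-0.06,-1,-0.003,0.001,0.001,0.0015,-0.003,-0.1,-1,-0.003,0.001,0.001,0.0015,-0.003,-0.11,-1,-0.003,0.001,0.001,0.0015,-0.003,-0.11,-1,-0.003,0.001,0.001,0.0015,-0.003,-0.11,-1]'

```text
t: 8.05
eef_pos: [0.5399, -0.1539, 0.1454]
orientation: [0.002, 0.998, 0.063, 0.003]
force: [0.8, -0.5, -0.5]
width: 0.0856
grasp_force: 0.0
```

Run:
```python
from h import *
delta([.538,-.152,.107],Rt(-82.7))
```

```text
turn [0.0012 0.0017 0.0005] shift [-0.0019  0.0019 -0.0384] now [ 0.5399 -0.1539  0.1454] t 8.05 w 0.0856 F [ 0.8 -0.5 -0.5] g 0.0 q [-0.49  0.34  1.76 -0.    1.03  0.96]
```

Emit:
play_rows --plan '[0.001,0.0015,0.0005,-0.002,0.002,-0.02,-1,0.001,0.0015,0.0005,-0.002,0.002,-0.038,-1,0.001,0.0015,0.0005,-0.002,0.002,-0.038,-1,0.001,0.0015,0.0005,-0.002,0.002,-0.038,0,0.001,0.0015,0.0005,-0.002,0.002,-0.038,1,0.001,0.0015,0.0005,-0.002,0.002,-0.038,1,0.001,0.0015,0.0005,-0.002,0.002,-0.038,1,0.001,0.0015,0.0005,-0.002,0.002,-0.038,1,0.001,0.0015,0.0005,-0.002,0.002,-0.038,1,0.001,0.0015,0.0005,-0.002,0.002,-0.038,1]'

```text
t: 9.3
eef_pos: [0.5369, -0.1512, 0.1059]
orientation: [-0.0, 0.998, 0.064, -0.001]
force: [-2.1, 2.4, 6.1]
width: 0.019
grasp_force: 61.6
```

Emit:
play_rows --plan '[0,0,0,0,0,0.03,1,0,0,0,0,0,0.07,1,0,0,0,0,0,0.11,1,0,0,0,0,0,0.15,1,0,0,0,0,0,0.19,1,0,0,-0.02,0.003,0.04,0.19,1,0,0,-0.04,0.008,0.09,0.19,1,0,0,-0.06,0.013,0.14,0.19,1,0,0,-0.068,0.017,0.18,0.19,1,0,0,-0.068,0.02,0.21,0.19,1]'

```text
t: 10.55
eef_pos: [0.5558, 0.0606, 0.2937]
orientation: [-0.001, 0.999, -0.043, -0.003]
force: [1.1, 0.1, -4.6]
width: 0.0194
grasp_force: 60.3
```

Emit:
play_rows --plan '[0,0,0,0,0,0,1,0,0,0,0,0,0,1,0,0,0,0,0,0,1]'

```text
t: 10.92
eef_pos: [0.5565, 0.0579, 0.2949]
orientation: [-0.001, 0.999, -0.044, -0.002]
force: [0.5, -0.8, -5.6]
width: 0.0189
grasp_force: 60.4
```

Run:
```python
from h import *
delta([.5587,.0957,.290],Rt(-94.95))
s=robot.sense();O=s["eef_pos"]-[0,0,.1059];u=-cy
u=-q2R(s["orientation"]).as_matrix()[:,0];u=u*np.sign(u[0]);print("axis",u)
N=O+.069*u; print("pred nose",N,proj("scene",N),proj("top",N), "bar ends",[(proj("scene",O+u*k+[0,0,.053]),proj("top",O+u*k+[0,0,.062])) for k in(.048,-.046)])
S=snap("scene","pics/s3.png");T=snap("top","pics/t3.png")
o=np.zeros((600,800,3),np.uint8)
o[:,:400]=cv2.resize(S[100:250,310:410],(400,600),interpolation=cv2.INTER_CUBIC)
o[:,400:]=cv2.resize(T[130:280,130:230],(400,600),interpolation=cv2.INTER_CUBIC)
cv2.imwrite("pics/c3.png",o[:,:,::-1])
```

```text
turn [-0.0004 -0.001   0.0004] shift [ 0.0022  0.0378 -0.0049] now [0.5565 0.0579 0.2949] t 10.925 w 0.0189 F [ 0.5 -0.8 -5.6] g 60.41434407234192 q [-0.11  0.16  1.65  0.    1.33  1.55]
axis [ 0.99616079 -0.0874826  -0.00323678]
pred nose [0.62524951 0.05182023 0.18879839] [350.00268144 205.69595578] [201.97094978 170.20817439] bar ends [(array([350.28852935, 188.19156312]), array([197.25727042, 173.99872004])), (array([343.75798091, 165.74517296]), array([192.40638508, 214.26008187]))]
```

View pics/c3.png

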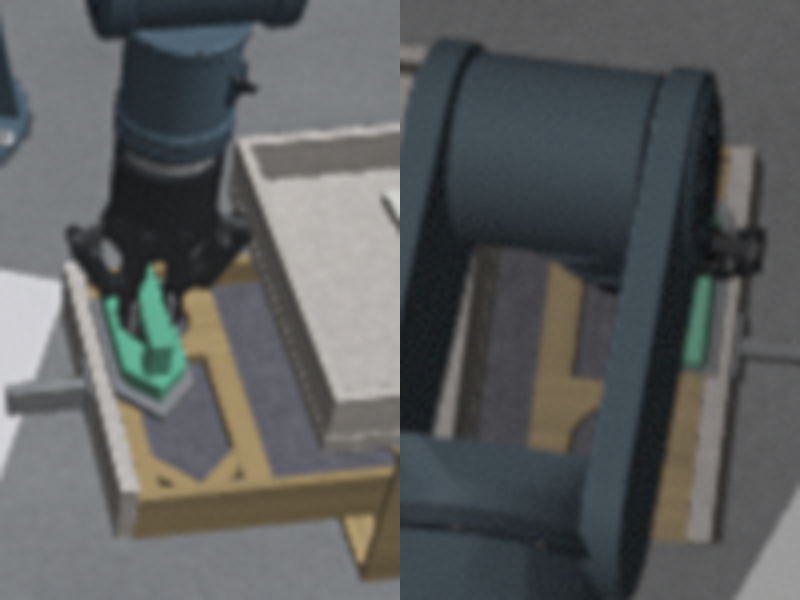

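Run:
```python
from h import *
u=np.array([np.cos(np.radians(7.3)),np.sin(np.radians(7.3)),0])
for k in(.069,.064): 
    N=np.array([.5369,-.1512,0])+k*u; print("static nose pred",proj("scene",N),"seen ~(286.0,247.0)",proj("top",N))
    N=np.array([.5565,.0579,.189])+k*-cy; print("held nose pred",proj("scene",N),"seen ~(350.9,203.9)")
print("pocket nose", proj("scene",np.array([.5637,.0953,.104])-.067*cy),proj("scene",np.array([.5637,.0953,.116])-.067*cy),"seen 360.6,218.9(rounded)")
# sole front contour in the held view, upscaled
S=cv2.imread("pics/s3.png");g=cv2.cvtColor(S,cv2.COLOR_BGR2GRAY);print(g[194:210,340:362])
S=cv2.imread("pics/s0.png") if 0 else cv2.imread("pics/scene0.png");g=cv2.cvtColor(S,cv2.COLOR_BGR2GRAY);print(g[236:252,274:296])
```

```text
static nose pred [285.55681914 248.42629716] seen ~(286.0,247.0) [280.89306206 191.17897917]
held nose pred [350.04984568 205.64261929] seen ~(350.9,203.9)
static nose pred [285.07418697 247.24433055] seen ~(286.0,247.0) [281.09933279 192.94790989]
held nose pred [349.69174054 204.37522392] seen ~(350.9,203.9)
pocket nose [359.45572736 222.80642556] [359.90877827 220.38985998] seen 360.6,218.9(rounded)
[[ 91  71  69  79  95 109 113 118 131 141 146 146 142 124 112 118 129 127
  109  98  94  83]
 [112  90  72  66  70  79  94 113 132 147 150 145 128 112 117 127 134 128
  110  98  96  89]
 [129 114  92  76  68  65  69  81 101 119 134 127 114 116 127 133 131 117
  102  97  98  94]
 [125 128 119 103  90  77  68  65  70  84 104 109 115 126 133 131 121 106
   98  98  98  97]
 [101 115 125 125 118 106  90  77  68  75  95 110 124 131 130 120 106 102
  102 101  97  99]
 [ 82  85 100 117 126 128 118 105  90  84 102 121 130 132 122 106  99 101
  101 100  98  99]
 [107  93  83  87 108 124 130 129 118 109 117 129 133 126 112  98  97  97
   97  96  94  96]
 [137 127 111  93  86  95 112 123 128 128 1
[... 1583 characters left out ...]
9 127 131 123 116 122 124 125
  126 127 127 125]
 [210 201 178 135 102  91  93 104 117 121 124 130 129 119 119 126 127 126
  124 125 127 124]
 [209 211 202 163 129 111 102  96  96  92 103 115 117 119 125 128 129 127
  125 125 125 126]
 [207 208 206 184 146 124 123 120 112 101  93  95 104 118 128 128 128 128
  127 126 126 127]
 [208 207 207 198 162 133 126 127 126 123 115 110 114 123 128 129 128 128
  127 127 128 127]
 [205 207 208 206 184 151 130 125 126 127 127 127 126 129 130 130 127 127
  126 127 127 127]
 [203 204 206 207 201 177 142 124 124 125 126 128 129 130 129 127 127 127
  126 126 127 128]
 [201 203 205 207 205 191 158 130 123 124 127 128 129 127 127 127 125 124
  127 127 129 127]]
```

Emit:
play_rows --plan '[0,-0.001,0,0.0032,0.038,-0.01,1,0,-0.001,0,0.0032,0.038,-0.03,1,0,-0.001,0,0.0032,0.038,-0.05,1,0,-0.001,0,0.0032,0.038,-0.064,1,0,-0.001,0,0.0032,0.038,-0.064,1,0,-0.001,0,0.0032,0.038,-0.064,1,0,-0.001,0,0.0032,0.038,-0.064,1]'

```text
t: 11.9
eef_pos: [0.5605, 0.0967, 0.2326]
orientation: [-0.001, 0.999, -0.043, 0.001]
force: [-0.1, 0.4, -5.8]
width: 0.0193
grasp_force: 60.8
```

Run:
```python
from h import *
delta([.5597,.0956,.2105],Rt(-94.95))
S=snap("scene","pics/s4.png")
cv2.imwrite("pics/c4.png",cv2.resize(S[140:240,310:410],(800,800)[:1]*1+(600,) if 0 else (600,600),interpolation=cv2.INTER_CUBIC)[:,:,::-1])
```

```text
turn [-0.0004  0.0009  0.0001] shift [-0.0008 -0.0011 -0.0221] now [0.5605 0.0967 0.2326] t 11.9 w 0.0193 F [-0.1  0.4 -5.8] g 60.766199827194214 q [-0.04  0.24  1.69  0.    1.21  1.62]
```

View pics/c4.png

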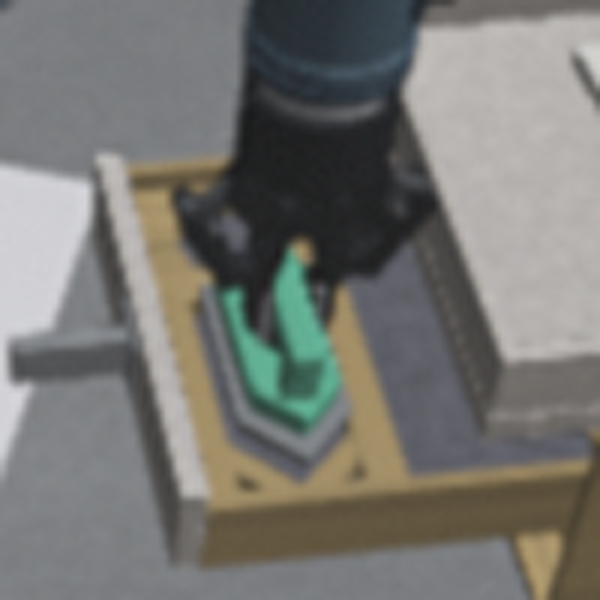

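The iron hovers over its pocket, with the nose at crop (308,465) above the pocket's point at (305,480). I'll lower it in small steps and watch the force.

Emit:
play_rows --plan '[0,0.001,0,-0.0008,-0.001,-0.005,1,0,0.001,0,-0.0008,-0.001,-0.01,1,0,0.001,0,-0.0008,-0.001,-0.014,1,0,0.001,0,-0.0008,-0.001,-0.014,1]'

```text
t: 12.45
eef_pos: [0.5588, 0.0958, 0.2168]
orientation: [-0.001, 0.999, -0.043, -0.002]
force: [-0.1, -0.5, -5.5]
width: 0.0187
grasp_force: 60.8
```

Emit:
play_rows --plan '[0,0,0,0,0,-0.003,1,0,0,0,0,0,-0.005,1,0,0,0,0,0,-0.007,1,0,0,0,0,0,-0.007,1]'

```text
t: 12.95
eef_pos: [0.559, 0.0958, 0.2103]
orientation: [-0.001, 0.999, -0.043, -0.001]
force: [-0.3, -0.5, -4.8]
width: 0.0193
grasp_force: 60.8
```

Run:
```python
from h import *
delta([.5597,.0956,.2100],Rt(-94.95))
```

```text
turn [-0.0004 -0.0008  0.    ] shift [ 0.0007 -0.0002 -0.0003] now [0.559  0.0958 0.2103] t 12.95 w 0.0193 F [-0.3 -0.5 -4.8] g 60.843719244003296 q [-0.04  0.27  1.71  0.    1.17  1.62]
```

Emit:
play_rows --plan '[0,0,0,0.0005,0,-0.001,1,0,0,0,0.0005,0,-0.0015,1,0,0,0,0.0005,0,-0.0015,1]'

```text
t: 13.32
eef_pos: [0.5597, 0.096, 0.2099]
orientation: [-0.001, 0.999, -0.043, -0.001]
force: [-4.8, 1.4, 6.0]
width: 0.0189
grasp_force: 62.3
```

Emit:
play_rows --plan '[0,0,0,0,0,0.0005,0.2,0,0,0,0,0,0.0005,0.1,0,0,0,0,0,0.0005,0,0,0,0,0,0,0.0005,0,0,0,0,0,0,0.03,0,0,0,0,0,0,0.06,0,0,0,0,0,0,0.1,0,0,0,0,0,-0.05,0.12,-0.3,0,0,0,0,-0.11,0.12,-1,0,0,0,0,-0.17,0.12,-1]'

```text
t: 14.58
eef_pos: [0.5596, -0.0756, 0.3296]
orientation: [-0.0, 0.999, -0.043, -0.0]
force: [0.7, -0.6, -1.2]
width: 0.0854
grasp_force: 0.0
```

Emit:
play_rows --plan '[0,0,0,0,-0.06,0,-1,0,0,0,0,-0.12,0,-1,0,0,0,0,-0.18,0,-1,0,0,0,0,-0.24,0,-1,0,0,0,0,-0.3,0,-1,0,0,0,0,-0.3,0,-1,0,0,0,0,-0.3,0,-1]'

```text
t: 15.45
eef_pos: [0.5594, -0.374, 0.3284]
orientation: [-0.001, 0.999, -0.044, -0.001]
force: [0.5, 0.1, 0.1]
width: 0.0851
grasp_force: 0.0
```

Run:
```python
from h import *
# tin base->grip point 44mm; offset pads ~6mm back at 54 open => TCP = z + .048
delta([.557,-.403,.045+.048],Rt(-94.95))
S=snap("scene","pics/s5.png");T=snap("top","pics/t5.png")
for n,im,z in(("top",T,0),("scene",S,0)):
    hsv=cv2.cvtColor(im,cv2.COLOR_RGB2HSV);m=cv2.inRange(hsv,(70,70,50),(90,255,255))
    for k in cv2.findContours(m,0,1)[0]:
        if cv2.contourArea(k)<100: continue
        r=cv2.minAreaRect(k);b=cv2.boxPoints(r)
        if n=="top" and r[0][0]<260 or n=="scene" and 300<r[0][0]<400:
            P=np.array([onplane(n,p,.130) for p in b]);print(n,r,"c",P.mean(0),[P[(i+1)%4]-P[i] for i in range(2)])
print("shell centre target",np.array([.5637,.0953])-.0*cy[:2])
```

```text
turn [-0.0008 -0.0009  0.0002] shift [-0.0024 -0.029  -0.2354] now [ 0.5594 -0.374   0.3284] t 15.45 w 0.0851 F [0.5 0.1 0.1] g 0.0 q [-0.77  0.38  1.31 -0.    1.46  0.89]
top ((187.5731658935547, 200.8414764404297), (19.215089797973633, 42.18484878540039), 6.34019136428833) c [0.5577247  0.09415704 0.13      ] [array([ 1.06949554e-01, -8.09506500e-03, -2.22044605e-16]), array([-4.76821375e-03, -4.85750859e-02,  2.22044605e-16])]
scene ((306.63043212890625, 391.98126220703125), (7.623405456542969, 68.9571762084961), 72.34988403320312) c [ 1.09051597 -0.18599024  0.13      ] [array([-0.0136859 ,  0.15631496,  0.        ]), array([0.01654505, 0.00070213, 0.        ])]
scene ((354.6499938964844, 199.45001220703125), (32.88768768310547, 15.495159149169922), 71.56505584716797) c [0.55330835 0.09492106 0.13      ] [array([-1.10920835e-02,  5.37219913e-02,  1.11022302e-16]), array([ 1.35655070e-01, -9.80580603e-03, -1.11022302e-16])]
shell centre target [0.5637 0.0953]
```

The iron sits at about (0.564, 0.095), compared with the box-to-origin offset seen on the bench. Now the tin.

Emit:
play_rows --plan '[-0.001,-0.001,0,-0.0024,-0.029,-0.05,-1,-0.001,-0.001,0,-0.0024,-0.029,-0.1,-1,-0.001,-0.001,0,-0.0024,-0.029,-0.14,-1,-0.001,-0.001,0,-0.0024,-0.029,-0.18,-1,-0.001,-0.001,0,-0.0024,-0.029,-0.21,-1,-0.001,-0.001,0,-0.0024,-0.029,-0.235,-1,-0.001,-0.001,0,-0.0024,-0.029,-0.235,-1,-0.001,-0.001,0,-0.0024,-0.029,-0.235,-1]'

```text
t: 16.55
eef_pos: [0.5582, -0.4029, 0.0955]
orientation: [0.001, 0.999, -0.043, 0.001]
force: [0.1, -0.3, 0.9]
width: 0.0853
grasp_force: 0.0
```

Run:
```python
from h import *
delta([.557,-.403,.093],Rt(-94.95))
```

```text
turn [ 0.001   0.0007 -0.0004] shift [-0.0012 -0.0001 -0.0025] now [ 0.5582 -0.4029  0.0955] t 16.55 w 0.0853 F [ 0.1 -0.3  0.9] g 0.0 q [-0.8   0.65  1.42 -0.    1.07  0.86]
```

Emit:
play_rows --plan '[0,0,0,-0.001,0,-0.002,-0.5,0,0,0,-0.001,0,-0.002,0,0,0,0,-0.001,0,-0.002,0.5,0,0,0,-0.001,0,-0.002,1,0,0,0,-0.001,0,-0.002,1,0,0,0,-0.001,0,-0.002,1,0,0,0,-0.001,0,-0.002,1]'

```text
t: 17.42
eef_pos: [0.5568, -0.4036, 0.0934]
orientation: [0.001, 0.999, -0.043, 0.001]
force: [-0.4, 1.0, 5.8]
width: 0.0526
grasp_force: 63.3
```

Emit:
play_rows --plan '[0,0,0,0,0,0.03,1,0,0,0,0,0,0.07,1,0,0,0,0,0,0.12,1,0,0,0,0,0,0.17,1,0,0,0,0,0,0.2,1,0,0,0,-0.01,0.04,0.2,1,0,0,0,-0.02,0.09,0.2,1,0,0,0,-0.03,0.14,0.2,1,0,0,0,-0.04,0.19,0.2,1,0,0,0,-0.05,0.24,0.2,1]'

```text
t: 18.68
eef_pos: [0.5053, -0.1616, 0.2915]
orientation: [0.001, 0.999, -0.043, 0.0]
force: [0.9, -0.3, -2.3]
width: 0.0527
grasp_force: 63.7
```

Emit:
play_rows --plan '[0,0,0,-0.01,0.05,0,1,0,0,0,-0.02,0.1,0,1,0,0,0,-0.03,0.15,0,1,0,0,0,-0.04,0.2,0,1,0,0,0,-0.05,0.24,0,1,0,0,0,-0.0538,0.2686,0,1,0,0,0,-0.0538,0.2686,0,1,0,0,0,-0.0538,0.2686,-0.03,1,0,0,0,-0.0538,0.2686,-0.05,1,0,0,0,-0.0538,0.2686,-0.05,1]'

```text
t: 19.92
eef_pos: [0.4514, 0.1046, 0.2403]
orientation: [0.001, 0.999, -0.044, -0.001]
force: [-1.1, -0.4, -3.2]
width: 0.053
grasp_force: 63.9
```

Emit:
play_rows --plan '[0,0,0,0,0,0,1,0,0,0,0,0,0,1]'

```text
t: 20.18
eef_pos: [0.4531, 0.1051, 0.2431]
orientation: [0.001, 0.999, -0.043, 0.002]
force: [-0.0, 0.1, -1.1]
width: 0.0525
grasp_force: 63.9
```

Run:
```python
from h import *
delta([.453,.105,.1974],Rt(-94.95))
S=snap("scene","pics/s6.png")
s=robot.sense();b=s["eef_pos"]-[0,0,.0934]
print("pred tin bottom px",proj("scene",b),"top",proj("scene",b+[0,0,.066]))
cv2.imwrite("pics/c6.png",cv2.resize(S[120:220,300:400],(600,600),interpolation=cv2.INTER_CUBIC)[:,:,::-1])
```

```text
turn [0.0006 0.001  0.0001] shift [-0.0001 -0.0001 -0.0457] now [0.4531 0.1051 0.2431] t 20.175 w 0.0525 F [-0.   0.1 -1.1] g 63.887951374053955 q [-0.03 -0.    1.94 -0.    1.21  1.63]
pred tin bottom px [348.94669479 172.41791329] top [350.95335351 157.56493794]
```

View pics/c6.png

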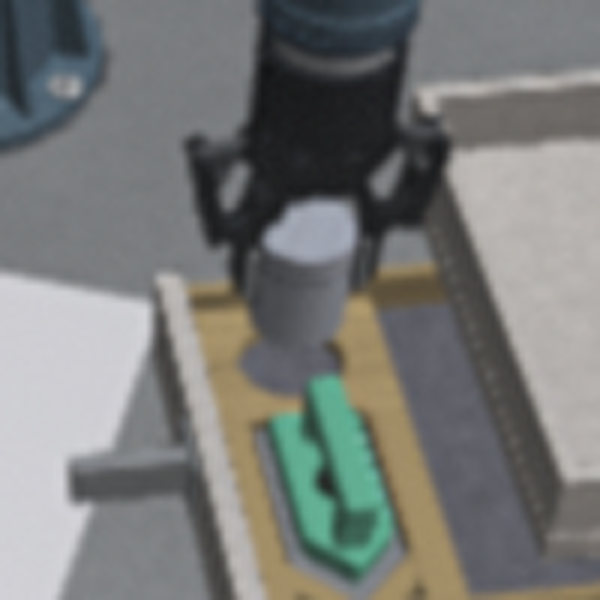

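The iron is seated in its pocket (crop (335,490)). The tin's top disc is at (310,230), or pixel (351.3,158), against (351,157.6) predicted, and it hangs over the hole at (292,368). I'll lower it.

Emit:
play_rows --plan '[0.0005,0.001,0,0,0,-0.012,1,0.0005,0.001,0,0,0,-0.024,1,0.0005,0.001,0,0,0,-0.032,1,0.0005,0.001,0,0,0,-0.036,1,0.0005,0.001,0,0,0,-0.036,1]'

```text
t: 20.85
eef_pos: [0.4523, 0.1054, 0.2056]
orientation: [0.0, 0.999, -0.043, -0.001]
force: [0.9, -0.6, -1.9]
width: 0.053
grasp_force: 63.9
```

Emit:
play_rows --plan '[0,0,0,0,0,-0.003,1,0,0,0,0,0,-0.006,1,0,0,0,0,0,-0.008,1,0,0,0,0,0,-0.009,1,0,0,0,0,0,-0.009,1]'

```text
t: 21.48
eef_pos: [0.4525, 0.1054, 0.1974]
orientation: [0.0, 0.999, -0.043, -0.001]
force: [-3.1, -0.6, 3.1]
width: 0.0529
grasp_force: 64.3
```

Emit:
play_rows --plan '[0,0,0,0,0,0,-0.3,0,0,0,0,0,0,-0.45,0,0,0,0,0,0,-0.55,0,0,0,0,0,0,-0.55,0,0,0,0,0,0.02,-0.55,0,0,0,0,0,0.05,-0.55,0,0,0,0,0,0.09,-0.55,0,0,0,0,0,0.13,-0.55,0,0,0,0,-0.05,0.15,-0.55,0,0,0,0,-0.1,0.15,-0.55]'

```text
t: 22.72
eef_pos: [0.4532, 0.0046, 0.3494]
orientation: [0.001, 0.999, -0.042, 0.001]
force: [1.0, 0.1, -0.5]
width: 0.0664
grasp_force: 0.0
```

Emit:
play_rows --plan '[0,0,0,0,-0.06,0,-1,0,0,0,0,-0.12,0,-1,0,0,0,0,-0.18,0,-1,0,0,0,0,-0.24,0,-1,0,0,0,0,-0.3,0,-1,0,0,0,0,-0.3,0,-1,0,0,0,0,-0.3,0,-1]'

```text
t: 23.6
eef_pos: [0.4522, -0.2942, 0.3466]
orientation: [-0.0, 0.999, -0.044, -0.001]
force: [-1.0, 0.0, 0.1]
width: 0.0857
grasp_force: 0.0
```

Run:
```python
from h import *
S=snap("scene","pics/s7.png");T=snap("top","pics/t7.png")
g=cv2.GaussianBlur(cv2.cvtColor(T,cv2.COLOR_RGB2GRAY),(3,3),0)
tp=proj("top",[.453,.105,.170]);print("pred tin top",tp,"scene",proj("scene",[.453,.105,.170]))
u,v=[int(round(x)) for x in tp]
print(g[v-14:v+15:2,u-15:u+16].astype(int))
# drawer front edge compare with t2 (drawer out, tab end)
a=cv2.cvtColor(cv2.imread("pics/t2.png"),cv2.COLOR_BGR2GRAY)[170:250,205:250];b=cv2.cvtColor(T,cv2.COLOR_RGB2GRAY)[170:250,205:250]
print("drawer shift px",cv2.phaseCorrelate(a.astype(np.float32),b.astype(np.float32)))
hsv=cv2.cvtColor(T,cv2.COLOR_RGB2HSV);m=cv2.inRange(hsv,(70,70,50),(90,255,255))
for k in cv2.findContours(m,0,1)[0]:
    r=cv2.minAreaRect(k)
    if cv2.contourArea(k)>100 and r[0][0]<260: print("iron box",r)
print(robot.sense()["t"],robot.sense()["eef_pos"])
```

```text
pred tin top [179.04026    241.24767964] scene [349.49437874 167.94998904]
[[ 98 104 105 106 106 106 105 106 106 106 106 106 106 106 107 106 107 107
  107 106 106 106 105 104 104 103 103 103 102 101  99]
 [101 105 106 106 106 106 105 106 105 105 105 105 105 105 105 104 104 103
  103 103 102 103 104 105 105 105 105 105 105 105 105]
 [102 105 106 106 106 106 106 106 106 106 107 109 110 111 111 110 108 104
  100  96  91  87  87  91  95 100 103 104 105 105 105]
 [102 103 103 103 103 103 104 105 106 107 110 114 117 118 119 119 119 118
  117 115 110 101  90  81  75  78  86  94 100 104 106]
 [ 99 100 100 100 101 102 104 109 115 118 119 119 119 119 120 120 121 121
  121 120 119 117 113 104  89  72  65  71  82  93 100]
 [101 101 101 101 102 105 112 117 120 120 119 119 120 120 120 121 120 120
  120 119 118 118 119 118 111  92  69  58  62  75  90]
 [105 105 106 106 108 113 119 121 120 119 120 120 120 120 120 120 119 119
  118 117 118 119 120 120 117 108  87  64  53  60  76]
 [102 102 102 103 107 113 118 119 119 119 120 120 120 120 121 120 118 117
  117 118 119 120 120 120 119 115  98  71  53  5
[... 441 characters left out ...]
18 118 118 119 120 120 119
  119 120 119 118 113 101  82  64  56  58  68  84  97]
 [106 105 105 105 105 105 105 105 107 110 112 114 115 116 116 116 116 116
  114 111 104  94  81  68  60  59  67  79  93 103 107]
 [109 109 109 108 107 105 104 103 103 103 104 105 103 101  98  97  94  90
   86  80  74  70  69  72  78  87  96 102 106 107 107]
 [110 110 110 110 110 109 108 107 107 106 107 107 106 105 103 101  98  96
   95  94  94  96  98 100 102 103 104 104 104 104 104]]
drawer shift px ((0.4363506059261084, -0.03395808164010106), 0.9779348638322618)
iron box ((187.5731658935547, 200.8414764404297), (19.215087890625, 42.184852600097656), 6.34019136428833)
23.7 [ 0.45256255 -0.29327063  0.34693457]
```

```bash
python3 -c "
from plant import robot
print(robot.finish_job())"
```

```text
the job is handed in; nothing more can be done
None
```

The drawer is out at its stop and the middle-sized iron and the tin are set down in their pockets; the last images put both within about 2 mm of target, and I handed the job in at about 24 s (no verdict was returned).

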